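Clamp the reagent bottle to the set tension

TASK

Stand the white reagent bottle with the blue cap upright in the round pocket of the spring clamp and let go, then gently press in the clamp's black knob and turn it clockwise until the gauge needle points at the red set mark, and let go. If the knob stops early with a hard stop its teeth are not meshed: turn it a little and press again instead of forcing it. Do not ram or overtighten the glass bottle, and leave the two brown bottles where they stand.

Things in the scene. Friction and masses are not known exactly. Their poses are not given: they have to be found in the camera images.
- clamp: Grey spring clamp fixed to the bench; base plate 142 x 216 x 6 mm, origin at bench height. In its axes (x away from the robot, y left at yaw 0): pocket at (0, 65) mm, knob (0, -65), gauge pivot (-47, 0) at the start; the gauge case 29 mm high, 98 mm across, with a clear cover, rides on the jaw carriage. Tightening drives both to +y; the sprung jaw presses the bottle into a V-stop, 42 mm high, on the pocket's +y side.
- seat (a point): Centre of the pocket's floor, 6 mm above the bench. The pocket is 44 mm in diameter with a small chamfer; its rim is 16 mm above the bench (10 mm deep). Room for fingers on the clamp's +x and -x sides of the bottle.
- bottle_mid (a point): White bottle with a blue ribbed cap, 80 mm tall, body 40 mm in diameter up to about 55 mm, cap 25 mm wide from 63 mm up, 75 g. The point lies on its axis, 40 mm above its underside; z is up along the bottle.
- reagent_bottle_1: Brown bottle with a black cap, 38 mm diameter, 76 mm tall; origin at its underside. To be left alone.
- reagent_bottle_2: Brown bottle with a black cap, 33 mm diameter, 68 mm tall; origin at its underside. To be left alone.
- knob_mid (a point): Middle of the round black fluted knob: upright axis, 39 mm in diameter, 30 mm high. The point is 65 mm above the bench when the knob is out and goes down as it is pressed. The pedestal under it is 46 mm across, 36 mm high. A spring pushes the knob up with 3 N plus 0.5 N per mm. Pressed in 4 to 7 mm it drives the spindle; it must not go in more than 8 mm. Released, it springs out and turns idly.
- knob: The knob. Four teeth under it meet the spindle's four teeth after 2.5 mm of press, every 1.57 rad. At the start tooth stands roughly over tooth (how exactly is not given) and the press stops there hard: back off, turn clockwise some 0.2 rad and press again, until it goes in (at most 1.0 rad); never over 35 N. Once in, it turns idly for up to 0.5 rad until the teeth meet sideways. Origin 21 mm below knob_mid.
- spindle: Toothed spindle hidden in the pedestal, driven by the pressed knob. Clockwise from above tightens: 7.5 mm of jaw travel per rad, at 0.1 to 0.22 N m; it stays where it is left, also when the knob springs out. The jaw starts about 3 mm from a bottle in the middle of the pocket; the bottle shifts up to 2 mm before it meets the V-stop.
- jaw: The sprung jaw with a black rubber face, 22 mm wide, 20 to 40 mm above the bench, between knob and pocket. It deflects 1 mm per N; over 14 N is too much for the glass. Origin at bench height under its face.
- gauge_pivot (a point): Pivot of the gauge needle, 24 mm above the bench; it moves along with the carriage (up to about 16 mm).
- needle_tip (a point): Reading point on the black needle, 37 mm from the pivot. The needle turns anticlockwise seen from above, 0.12 rad per mm of jaw deflection, so 0.9 rad per rad of the driven knob once the jaw bears on the clamped bottle.
- mark_tip (a point): Tip of the red set mark on the dial, 37 mm from the pivot, 0.72 to 1.2 rad anticlockwise from the needle's rest place. It keeps its place on the dial during the job (and moves along with the case), but is set elsewhere each time.
There are look-alikes about, which are no part of the job. Leave any pink or yellow look-alike of the part that bears bottle_mid alone.

How it is judged:
By the outcome, as a careful person would: the job done as asked, in the order asked, and still so for the second after the job is handed in, with the robot touching nothing.
It also fails if it takes over 72 s, if anything falls off the work surface, if the arm or the gripper's body presses on something with over 40 N, if the wrist force passes 120 N, or if a joint passes its speed limit or range.

ROBOT

A 6-joint arm with a two-finger parallel gripper is mounted at the origin on the work surface; the furniture and walls round the work are solid. World frame = base frame: x ahead of the robot, y to its left, z up, the work surface at z = 0. Lengths are in m, angles in rad, forces in N, time in s.
With the tool pointing down it reaches from about 0.3 to 0.875 m from the base axis. Payload 6.4 kg.
Tool frame: the origin (TCP) lies midway between the tips of the shut fingers; the grasp point (between the pads) lies 19 mm behind it (ctrl.pinch_z is the distance from the TCP to the grasp point, in m); z points along the fingers, y is the line along which they close (so a half turn about z gives the same grasp; the last joint's range is limited). The gripper opens to 85 mm and grips with 20 to 120 N. Pads are 22 mm wide; open, the fingers measure 114 mm over their backs; the gripper's body (76 mm by 85 mm) begins 54 mm behind the grasp point. The pads swing forward as they close: fully open they stand 13 mm farther back than shut.
Start: joints at [-0.206, 0.181, 1.607, -0, 1.354, -0.206], TCP at [0.575, 0, 0.231] pointing down, gripper open.
Joint ranges: [-2.99, 2.99], [-0.89, 2.07], [0.3, 2.58], [-1.14, 4.28], [0, 2.63], [-3.12, 3.12]. Speed limits (rad/s): [2.57, 2.57, 3.01, 3.14, 3.14, 3.14].

INTERFACE

Orientations are given as a unit quaternion [w, x, y, z].
In Python, from bench import ctrl gives the robot as it stands.
- The arm moves only by the tool apply_moves, never from a script. Its argument "moves" is a list of rows, each an object with "jaw": the opening, from 0 (shut) to 1 (fully open); "offset": the shift along the tool's x, y, z in mm, a list of three; "rot": the turn, a rotation vector about the tool's x, y, z in degrees, a list of three. In form: [{"jaw": jaw, "offset": [dx, dy, dz], "rot": [ax, ay, az]}, ...]. A call has exactly 5 rows; each row shifts and turns the commanded pose from where the row before left it, along the tool's axes as they then stand; what a row does not reach is not made up. A row lasts 1/8 s, in which the tool goes at most 62.5 mm and 10.7 degrees, less where a joint would pass 70% of its speed; a pose out of reach is approached as far as the arm can. A call is refused whole if a number of a shift passes 62.5 or a number of a turn 10.7, either way. A call with a gripper value outside its range is refused whole. The fingers move at their own pace and stop on an object; the grip force is fixed at half the most. Time passes only in rows, so rows that do not move let the fingers close, or fill a call up. It gives the time, the measured TCP pose, the force, the opening and the grip force at its end, in the units of the state.
- ctrl.get_obs(): the state, without advancing time (a new reading comes with each control period).
- ctrl.camera(name): name is "scene" or "side" or "wrist"; returns (picture, depth): 420x560x3 uint8, red, green, blue; 420x560 float32, m along the optical axis (not along the pixel's ray), 0 where there is no reading.
- ctrl.camera_params(name): a dict with "K" (3x3 intrinsics, pixels), "cam_to_world" (4x4, takes a point from camera to world coordinates); the wrist camera has in their place "mount" (4x4, takes a point from camera to tool coordinates, whose origin is the TCP and whose axes are the flange's). Camera axes: x right, y down, z forward; pixel columns grow to the right and rows downward; lengths in m; the calibration is good to about 2 mm. A picture is of the moment at which its call begins: read the wrist's pose just before it. camera_params takes no time and is no camera call.
- ctrl.hand_in(): hands the job in; it is judged then, once.
Trained networks look in the newest picture that a camera, given by its name, has taken for a name from the list of things; names that differ only in an ending like _2 or _b are one class to them, and where a whole thing is asked for, a point or a joint stands for the part that bears it (a point fixed in the world has none). Each returns a list of dicts, best first, with "score" (0 to 1); they miss things now and then, are a little off and sometimes report something else, mostly with a low value. They report only what shows in the picture. A call takes as long as a camera call. They do not tell look-alikes from the thing itself.
- ctrl.outline_of(camera, target): "region" (420x560 bool, what is visible of it) and "position" ([column, row] in pixels, amid what is visible of it).
The state is a dict: "time_s": time; "q": joint angles; "dq": joint speeds; "joint_efforts": joint torques, N m; "eef_pos": TCP position; "eef_rot": TCP orientation; "wrist_force": force on the tool from outside, world axes, zero at the start; "torque": the same for the moment, N m; "opening": opening from 0.0 (shut) to 1.0 (fully open); "grasp_force": force on a finger pad.
Only numpy, scipy, OpenCV 4.12 (cv2) and the standard library are available. Lean on these libraries where they do the work, as an engineer would, in place of code of your own. Each camera call takes 0.05 s, during which the arm holds its last target. There are 200 camera calls.

## Working session

There is one attempt and no reset: what is moved stays moved. The work goes in short steps, Python scripts to look and compute and a tool call to move; the robot and the scene stay as the last step left them, time stands still between calls to the robot, and variables do not carry over. Pictures are saved under pics/ and viewed, at most 10 in all, crops included, and the job is handed in when it is done.

Besides the shell and the picture viewer there is one more tool, called by a JSON object that holds its "api" and its "payload". apply_moves: Moves the arm, as the interface text tells. Its arguments: {"type":"object","properties":{"moves":{"type":"array"}},"required":["moves"]}

```bash
mkdir -p pics
cat > h.py <<'E'
import numpy as np, cv2
from bench import ctrl
from scipy.spatial.transform import Rotation as R
def Tw(c):
    p=ctrl.camera_params(c)
    if 'cam_to_world' in p: return np.array(p['K']),np.array(p['cam_to_world'])
    o=ctrl.get_obs(); q=o['eef_rot']; T=np.eye(4); T[:3,:3]=R.from_quat([q[1],q[2],q[3],q[0]]).as_matrix(); T[:3,3]=o['eef_pos']
    return np.array(p['K']),T@np.array(p['mount'])
def cloud(c,depth,KT=None):
    K,T=KT or Tw(c); v,u=np.indices(depth.shape)
    P=np.stack([(u-K[0,2])/K[0,0]*depth,(v-K[1,2])/K[1,1]*depth,depth],-1)
    W=P@T[:3,:3].T+T[:3,3]; W[depth<=0]=np.nan; return W
def onz(c,uv,z,KT=None):
    K,T=KT or Tw(c); r=T[:3,:3]@np.linalg.inv(K)@np.array([uv[0],uv[1],1.]); s=(z-T[2,3])/r[2]; return T[:3,3]+s*r
def save(n,im,s=1): cv2.imwrite('pics/'+n,cv2.resize(im[...,::-1],None,fx=s,fy=s))
E
cat > a.py <<'E'
from h import *
np.set_printoptions(precision=4,suppress=True)
ims=[]
for c in ['scene','side']:
    KT=Tw(c); im,d=ctrl.camera(c); W=cloud(c,d,KT); ims.append(im)
    for t in ['bottle_mid','clamp','knob','reagent_bottle_1','gauge_pivot','needle_tip','mark_tip','jaw','seat']:
        for r in ctrl.outline_of(c,t)[:4]:
            w=W[r['region']]; print(c,t,round(r['score'],2),np.round(r['position']),r['region'].sum(),np.nanmedian(w,0) if len(w) else '',np.nanmin(w,0) if len(w) else '',np.nanmax(w,0) if len(w) else '')
save('a.png',cv2.resize(np.hstack(ims),(800,300)))
save('scene.png',ims[0],1.4);save('side.png',ims[1],1.4)
E
python3 a.py
```

```text
scene bottle_mid 0.82 [298. 249.] 667 [ 0.4273 -0.1796  0.0486] [ 0.4161 -0.1911 -0.0036] [ 0.5053 -0.1039  0.081 ]
scene bottle_mid 0.82 [265. 263.] 676 [ 0.3492 -0.1611  0.0491] [ 0.3359 -0.1715 -0.0047] [ 0.4159 -0.0787  0.0809]
scene bottle_mid 0.78 [384. 243.] 673 [ 0.5708 -0.2622  0.0467] [ 0.5603 -0.2762 -0.7982] [1.5926 0.3156 0.0812]
scene clamp 0.79 [256. 203.] 3554 [0.4777 0.0169 0.0161] [ 0.3999 -0.0632 -0.0057] [0.6267 0.216  0.0827]
scene knob 0.83 [285. 190.] 271 [ 0.5153 -0.0182  0.0758] [ 0.5019 -0.0307  0.0487] [0.5389 0.0067 0.0827]
scene reagent_bottle_1 0.77 [322. 282.] 687 [ 0.401  -0.2598  0.0468] [ 0.3905 -0.2713 -0.0042] [ 0.4812 -0.191   0.0773]
scene reagent_bottle_1 0.76 [350. 261.] 469 [ 0.4908 -0.2506  0.0391] [ 0.4816 -0.2616 -0.0042] [ 0.5745 -0.1961  0.0698]
scene gauge_pivot 0.71 [251. 203.] 1167 [0.4677 0.0406 0.0285] [ 0.4177 -0.0023  0.0044] [0.5479 0.1254 0.0422]
scene jaw 0.39 [257. 186.] 76 [0.5091 0.0802 0.0353] [0.4999 0.0565 0.0096] [0.5395 0.0949 0.041 ]
scene seat 0.79 [258. 204.] 3498 [0.4779 0.0175 0.0163] [ 0.4011 -0.0623 -0.0048] [0.62
[... 762 characters left out ...]
0.0018] [0.5792 0.1006 0.0838]
side reagent_bottle_1 0.83 [334. 286.] 459 [ 0.4915 -0.2538  0.0434] [ 0.4806 -0.2628 -0.0033] [ 0.5184 -0.1982  0.0714]
side reagent_bottle_1 0.82 [290. 304.] 620 [ 0.4037 -0.2631  0.0519] [ 0.3896 -0.2726 -0.0023] [ 0.4457 -0.2012  0.0785]
side gauge_pivot 0.85 [262. 203.] 1260 [0.4674 0.0401 0.0301] [ 0.4174 -0.0025  0.0065] [0.5271 0.1311 0.0437]
side needle_tip 0.67 [333. 284.] 468 [ 0.4916 -0.2538  0.0435] [ 0.4806 -0.2629 -0.0033] [ 0.5184 -0.1982  0.0714]
side jaw 0.66 [274. 185.] 78 [0.5088 0.0814 0.0389] [0.4992 0.0577 0.0171] [0.5254 0.0964 0.0437]
side seat 0.95 [267. 206.] 3910 [0.4799 0.0134 0.0168] [ 0.3998 -0.0653 -0.0045] [0.5903 0.2131 0.0838]
```

Run:
```python
import cv2,numpy as np
a=cv2.imread('pics/scene.png');f=1.4
c=a[int(140*f):int(320*f),int(180*f):int(420*f)]
cv2.imwrite('pics/crop.png',cv2.resize(c,(800,600),interpolation=cv2.INTER_CUBIC))
```

```text
(no output)
```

View pics/crop.png

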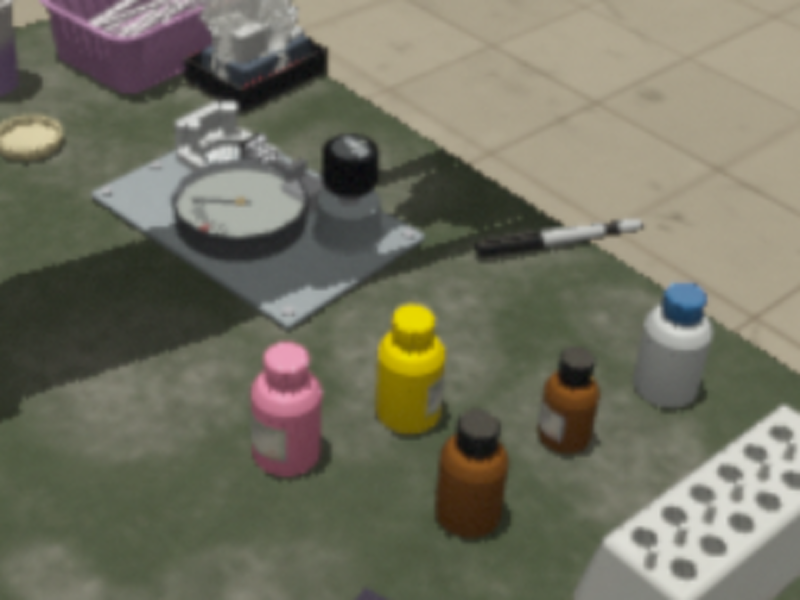

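```bash
cat > b.py <<'E'
from h import *
np.set_printoptions(precision=4,suppress=True)
o=ctrl.get_obs();print(o['eef_pos'],o['eef_rot'],o['time_s'],ctrl.pinch_z)
for c in ['scene','side']:
    KT=Tw(c); im,d=ctrl.camera(c); W=cloud(c,d,KT)
    print(c,'cam',KT[1][:3,3])
    B=W[60:400,100:520].reshape(-1,3);B=B[~np.isnan(B[:,0])]
    def near(x,y,r,z0,z1): return B[(np.hypot(B[:,0]-x,B[:,1]-y)<r)&(B[:,2]>z0)&(B[:,2]<z1)]
    for n,x,y,z0,z1,r in [('white',.58,-.27,.077,.09,.03),('yellow',.44,-.185,.077,.09,.03),('pink',.36,-.165,.077,.09,.03),('br1',.41,-.262,.073,.085,.03),('br2',.50,-.255,.065,.075,.03),('knob',.52,-.02,.077,.09,.04)]:
        p=near(x,y,r,z0,z1)
        print(n,len(p),(p.max(0)+p.min(0))/2,p.max(0)-p.min(0)) if len(p) else print(n,'none')
    for z0,z1,n,x,y,r in [(.003,.009,'plate',.5,.05,.16),(.024,.034,'gauge',.467,.04,.065)]:
        p=near(x,y,r,z0,z1)[:,:2].astype(np.float32); print(n,len(p),cv2.minAreaRect(p))
    p=near(.62,-.36,.12,.03,.2);print('rack',len(p),p.min(0),p.max(0),cv2.minAreaRect(p[:,:2].astype(np.float32)))
    # height map topdown
    g=np.zeros((400,500),np.uint8)
    for q in B:
        i=int((0.8-q[0])*800);j=int((.3-q[1])*800)
        if 0<=i<400 and 0<=j<500: g[i,j]=max(g[i,j],min(255,30+max(0,int(q[2]*2000))))
    cv2.imwrite(f'pics/top_{c}.png',g)
E
python3 b.py; python3 -c "
import cv2,numpy as np
cv2.imwrite('pics/top.png',np.maximum(cv2.imread('pics/top_scene.png'),cv2.imread('pics/top_side.png')))"
```

```text
[0.575  0.     0.2313] [0.     0.7071 0.7071 0.    ] 1.0 0.0187
scene cam [ 0.0337 -0.5751  0.5732]
white 82 [ 0.5817 -0.2559  0.0792] [0.0231 0.0248 0.0041]
yellow 86 [ 0.4374 -0.1697  0.0793] [0.024  0.0238 0.0044]
pink 93 [ 0.3568 -0.1498  0.0795] [0.024  0.0246 0.0042]
br1 97 [ 0.4102 -0.2528  0.0752] [0.0217 0.0244 0.0044]
br2 62 [ 0.4975 -0.2449  0.0671] [0.0201 0.0192 0.004 ]
knob 131 [ 0.5223 -0.0101  0.0795] [0.0399 0.038  0.0045]
plate 1433 ((0.49260008335113525, 0.05568525195121765), (0.2844340205192566, 0.18798981606960297), 89.18791198730469)
gauge 890 ((0.4751262664794922, 0.04763174057006836), (0.10124892741441727, 0.11234810203313828), 68.65966796875)
rack 1435 [ 0.5002 -0.3918  0.0302] [ 0.5959 -0.2458  0.0812] ((0.5471851229667664, -0.3186609447002411), (0.15470576286315918, 0.08224517852067947), 81.63932800292969)
side cam [ 0.2168 -0.6197  0.6275]
white 119 [ 0.5793 -0.2564  0.0799] [0.0238 0.0237 0.0055]
yellow 114 [ 0.4351 -0.1708  0.08  ] [0.0234 0.0252 0.0058]
pink 122 [ 0.3562 -0.1514  0.0799] [0.024  0.0243 0.0057]
br1 124 [ 0.4084 -0.2542  0.0759] [0.022  0.0227 0.0056]
br2 83 [ 0.4972 -0.2462  0.0681] [0.0203 0.0193 0.0057]
knob 172 [ 0.5219 -0.0115  0.0804] [0.0397 0.0393 0.0069]
plate 1512 ((0.5047019720077515, 0.06607835739850998), (0.1931733638048172, 0.2429123967885971), 6.138317584991455)
gauge 963 ((0.470048189163208, 0.047891318798065186), (0.10076615959405899, 0.10192903876304626), 71.37966918945312)
rack 1995 [ 0.5002 -0.3927  0.0301] [ 0.5974 -0.2462  0.0826] ((0.5470365881919861, -0.3192218244075775), (0.15663966536521912, 0.08256060630083084), 81.01443481445312)
```

View pics/top.png

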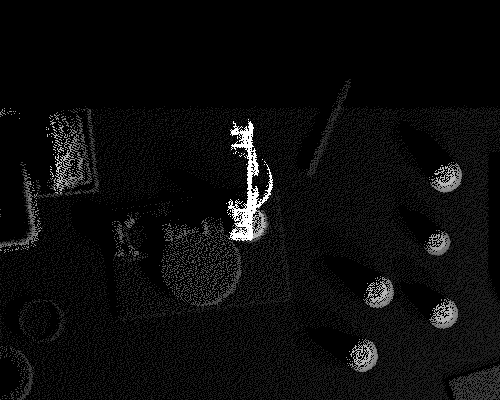

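Candidates (scene pixels): pink (265,263), yellow (298,249), white with blue cap (384,243), browns (322,282) and (350,261). I choose the white and blue bottle at about (0.580,-0.256). Clamp yaw is about 0.09 and the pocket is near (0.509,0.118).

{"api": "apply_moves", "payload": {"moves": [{"jaw": 0.8,"offset": [-51,1,10],"rot": [0,0,0]},{"jaw": 0.8,"offset": [-51,1,10],"rot": [0,0,0]},{"jaw": 0.8,"offset": [-51,1,10],"rot": [0,0,0]},{"jaw": 0.8,"offset": [-51,1,10],"rot": [0,0,0]},{"jaw": 0.8,"offset": [-51,1,10],"rot": [0,0,0]}]}}

```text
time_s: 1.72
eef_pos: [0.58, -0.2566, 0.1811]
eef_rot: [0.0, 0.707, 0.707, 0.0]
wrist_force: [1.0, -0.2, 0.3]
opening: 0.801
grasp_force: 0.0
```

```bash
cat > c.py <<'E'
from h import *
import sys
np.set_printoptions(precision=4,suppress=True)
name=sys.argv[1]
o=ctrl.get_obs();print(o['eef_pos'],o['eef_rot'],o['time_s'],o['opening'],o['wrist_force'])
KT=Tw('wrist');print(KT[1]);im,d=ctrl.camera('wrist');W=cloud('wrist',d,KT)
for t in sys.argv[2:]:
    for r in ctrl.outline_of('wrist',t)[:3]:
        w=W[r['region']];w=w[~np.isnan(w[:,0])]
        if not len(w): continue
        top=w[w[:,2]>np.percentile(w[:,2],98)-.004]
        print(t,round(r['score'],2),np.round(r['position']),len(w),'med',np.median(w,0),'topc',(top.max(0)+top.min(0))/2,top.max(0)-top.min(0),cv2.minEnclosingCircle(top[:,:2].astype(np.float32)))
save(name+'.png',im,1.4)
np.savez(name+'.npz',im=im,W=W,K=KT[0],T=KT[1])
E
python3 c.py w1 bottle_mid reagent_bottle_1
```

```text
[ 0.58   -0.2566  0.1811] [0.0001 0.7071 0.7071 0.0001] 1.725 0.801208489792431 [ 0.996  -0.1737  0.3447]
[[ 1.     -0.0001  0.0002  0.5805]
 [-0.     -0.9664 -0.2569 -0.19  ]
 [ 0.0002  0.2569 -0.9664  0.3237]
 [ 0.      0.      0.      1.    ]]
bottle_mid 0.71 [35. 85.] 3424 med [ 0.371  -0.1492  0.0531] topc [ 0.3665 -0.1475  0.0783] [0.0111 0.0235 0.0059] ((0.3631792366504669, -0.1475352644920349), 0.012025605887174606)
bottle_mid 0.67 [280. 192.] 1537 med [ 0.5826 -0.2448  0.0603] topc [ 0.5826 -0.2515  0.0791] [0.0246 0.0241 0.0048] ((0.582659900188446, -0.25192269682884216), 0.012754823081195354)
bottle_mid 0.56 [120. 104.] 2896 med [ 0.4488 -0.1676  0.0587] topc [ 0.439  -0.1664  0.0791] [0.0251 0.025  0.0052] ((0.43891826272010803, -0.16632330417633057), 0.012914990074932575)
reagent_bottle_1 0.94 [110. 190.] 2152 med [ 0.4212 -0.2451  0.0539] topc [ 0.412  -0.2487  0.0747] [0.0223 0.023  0.005 ] ((0.4117085933685303, -0.24884538352489471), 0.01172709185630083)
reagent_bottle_1 0.78 [201. 183.] 1203 med [ 0.5059 -0.2371  0.0475] topc [ 0.4999 -0.2414  0.0667] [0.0201 0.0195 0.0046] ((0.4998771548271179, -0.2418447583913803), 0.01017687376588583)
```

View pics/w1.png

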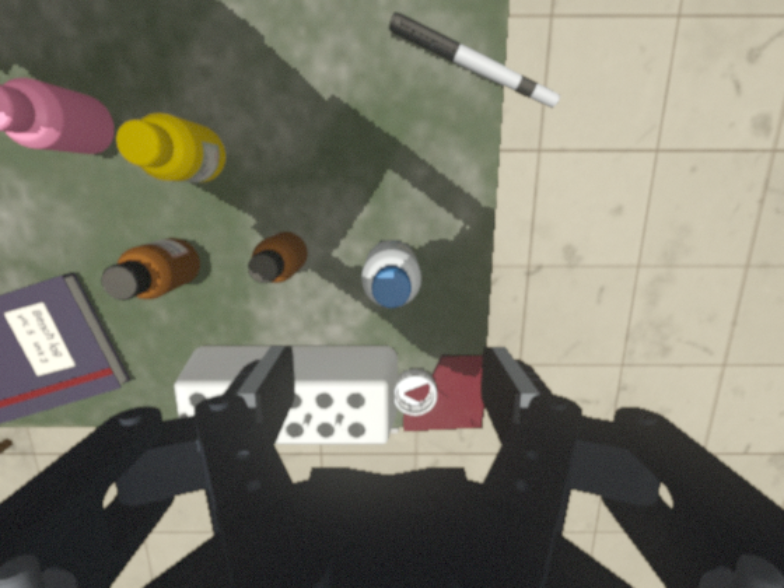

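Run:
```python
import numpy as np
W=np.load('w1.npz')['W']
for u,v in [(180,350),(290,350),(385,350),(385,380),(290,380),(300,440),(410,375),(415,395),(455,380),(440,358)]: print(u,v,W[int(v/1.4),int(u/1.4)])
```

```text
180 350 [ 0.40053467 -0.32806624 -0.00212254]
290 350 [ 0.54603658 -0.24644694  0.19046622]
385 350 [ 0.57864992 -0.32332142  0.00912082]
385 380 [ 0.57883542 -0.33128392  0.04638759]
290 380 [ 0.54620306 -0.25617858  0.19377292]
300 440 [ 0.51315878 -0.37919923  0.05197445]
410 375 [ 0.59867038 -0.34371743  0.0118394 ]
415 395 [ 0.6044787  -0.36898604  0.00166163]
455 380 [ 6.39977219e-01 -3.54970503e-01 -8.07387406e-05]
440 358 [ 0.6258612  -0.33405365 -0.00080729]
```

{"api": "apply_moves", "payload": {"moves": [{"jaw": 0.8,"offset": [2.5,2,40],"rot": [0,0,0]},{"jaw": 0.8,"offset": [0,0,45],"rot": [0,0,0]},{"jaw": 0.8,"offset": [0,0,40],"rot": [0,0,0]},{"jaw": 0.8,"offset": [0,0,25],"rot": [0,0,0]},{"jaw": 0.8,"offset": [0,0,10],"rot": [0,0,0]}]}}

```text
time_s: 2.5
eef_pos: [0.5813, -0.2506, 0.0198]
eef_rot: [-0.001, 0.707, 0.708, -0.0]
wrist_force: [0.5, -0.7, 0.4]
opening: 0.798
grasp_force: 0.0
```

{"api": "apply_moves", "payload": {"moves": [{"jaw": 0.4,"offset": [0,0,0],"rot": [0,0,0]},{"jaw": 0.3,"offset": [0,0,0],"rot": [0,0,0]},{"jaw": 0.3,"offset": [0,0,0],"rot": [0,0,0]},{"jaw": 0.3,"offset": [0,0,0],"rot": [0,0,0]},{"jaw": 0.3,"offset": [0,0,0],"rot": [0,0,0]}]}}

```text
time_s: 3.12
eef_pos: [0.5831, -0.253, 0.0229]
eef_rot: [0.001, 0.707, 0.707, 0.0]
wrist_force: [-0.2, 0.6, 5.9]
opening: 0.458
grasp_force: 60.9
```

{"api": "apply_moves", "payload": {"moves": [{"jaw": 0.3,"offset": [0,0,-20],"rot": [0,0,0]},{"jaw": 0.3,"offset": [0,0,-40],"rot": [0,0,0]},{"jaw": 0.3,"offset": [0,0,-50],"rot": [0,0,0]},{"jaw": 0.3,"offset": [20,-5,-50],"rot": [0,0,0]},{"jaw": 0.3,"offset": [40,-10,-20],"rot": [0,0,0]}]}}

```text
time_s: 3.75
eef_pos: [0.5685, -0.194, 0.2066]
eef_rot: [0.004, 0.708, 0.706, 0.001]
wrist_force: [0.4, 0.6, -0.3]
opening: 0.455
grasp_force: 60.5
```

{"api": "apply_moves", "payload": {"moves": [{"jaw": 0.3,"offset": [45,-12,0],"rot": [0,0,0]},{"jaw": 0.3,"offset": [45,-12,0],"rot": [0,0,0]},{"jaw": 0.3,"offset": [45,-12,0],"rot": [0,0,0]},{"jaw": 0.3,"offset": [45,-12,0],"rot": [0,0,-3]},{"jaw": 0.3,"offset": [35,-10,0],"rot": [0,0,-2]}]}}

```text
time_s: 4.38
eef_pos: [0.5065, 0.0236, 0.2024]
eef_rot: [0.0, 0.675, 0.738, 0.0]
wrist_force: [1.2, 0.1, -0.4]
opening: 0.455
grasp_force: 60.5
```

```bash
python3 c.py w2 bottle_mid seat knob gauge_pivot jaw mark_tip needle_tip
```

```text
[0.5065 0.0236 0.2024] [0.0004 0.6748 0.738  0.0003] 4.375 0.4545870174347176 [ 1.175   0.1312 -0.362 ]
[[ 0.996   0.0859  0.0239  0.5011]
 [ 0.0891 -0.9626 -0.2559  0.09  ]
 [ 0.001   0.257  -0.9664  0.3451]
 [ 0.      0.      0.      1.    ]]
bottle_mid 0.94 [278. 275.] 8776 med [0.5061 0.035  0.239 ] topc [0.507  0.0287 0.2583] [0.0247 0.0162 0.0053] ((0.5071269273757935, 0.0255062784999609), 0.01246664859354496)
bottle_mid 0.54 [128. 340.] 174 med [ 0.3584 -0.1392  0.0787] topc [ 0.358  -0.1434  0.0784] [0.0176 0.0203 0.0042] ((0.3585117757320404, -0.1445828080177307), 0.012287410907447338)
seat 0.61 [254. 142.] 21039 med [0.4793 0.0783 0.0116] topc [0.5115 0.0767 0.1229] [0.0631 0.1668 0.1705] ((0.5163633227348328, 0.07471802085638046), 0.08573790639638901)
knob 0.58 [295. 216.] 177 med [0.5279 0.0119 0.0709] topc [0.531  0.0079 0.079 ] [0.0177 0.0126 0.0046] ((0.5309317111968994, 0.007854383438825607), 0.010953790508210659)
gauge_pivot 0.83 [247. 163.] 7387 med [0.4736 0.0556 0.029 ] topc [0.5129 0.073  0.0391] [0.0257 0.0551 0.006 ] ((0.512932538986206, 0.07285942137241364), 0.028690097853541374)
jaw 0.64 [288. 139.] 625 med [0.5129 0.0834 0.0372] topc [0.5105 0.0835 0.0394] [0.0209 0.034  0.0047] ((0.511527419090271, 0.08439043164253235), 0.017973139882087708)
mark_tip 0.65 [255. 141.] 20985 med [0.4792 0.0785 0.0119] topc [0.5121 0.0771 0.1224] [0.062  0.1674 0.1698] ((0.5173673033714294, 0.07508420944213867), 0.08577945828437805)
```

View pics/w2.png

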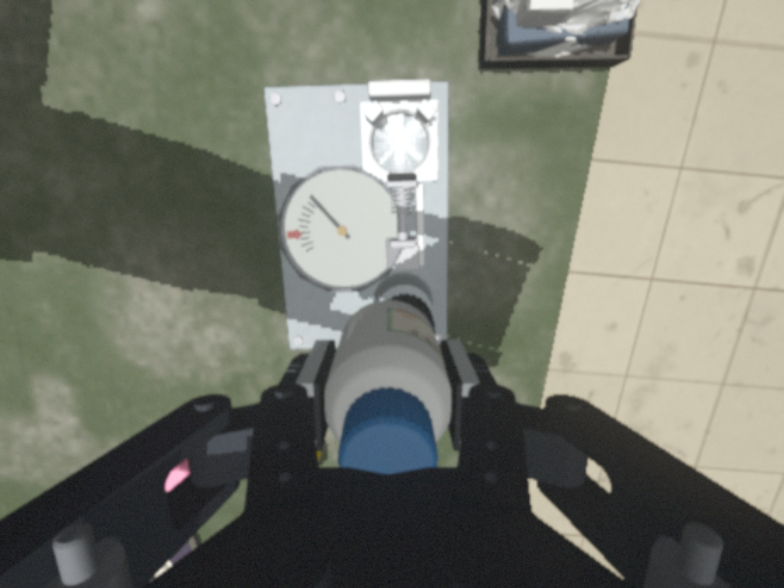

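```bash
cat > d.py <<'E'
from h import *
from scipy.optimize import least_squares
np.set_printoptions(precision=4,suppress=True)
D=np.load('w2.npz');im,W,K,T=D['im'],D['W'],D['K'],D['T']
P=W.reshape(-1,3);P=P[~np.isnan(P[:,0])]
for z0,z1,r in [(.19,.20,.02),(.2,.215,.02),(.215,.228,.02),(.245,.255,.0125)]:
    p=P[(abs(P[:,0]-.506)<.018*r/.02)&(P[:,1]>.0)&(P[:,1]<.07)&(P[:,2]>z0)&(P[:,2]<z1)]
    f=lambda c:np.hypot(p[:,0]-c[0],p[:,1]-c[1])-r
    s=least_squares(f,[.506,.025],loss='soft_l1',f_scale=.001);print('bottle',z0,len(p),s.x,abs(s.fun).mean())
    g=lambda c:np.hypot(p[:,0]-c[0],p[:,1]-c[1])-c[2]
    s=least_squares(g,[.506,.025,r],loss='soft_l1',f_scale=.001);print('   free r',s.x)
def ortho(im,K,T,cx,cy,half,z,s=.00025):
    n=int(2*half/s);i,j=np.indices((n,n));X=np.stack([cx-half+i*s*0+j*s, cy+half-i*s, np.full((n,n),z)],-1)
    C=(X-T[:3,3])@T[:3,:3];u=C@K.T;return cv2.remap(im,(u[...,0]/u[...,2]).astype(np.float32),(u[...,1]/u[...,2]).astype(np.float32),cv2.INTER_CUBIC)
cx,cy,h=.511,.12,.05
a=ortho(im,K,T,cx,cy,h,.016)
g=cv2.GaussianBlur(cv2.cvtColor(a,cv2.COLOR_RGB2GRAY),(0,0),3)
c=cv2.HoughCircles(g,cv2.HOUGH_GRADIENT,1,20,param1=60,param2=15,minRadius=80,maxRadius=100)
if c is not None:
  for x,y,r in c[0][:4]: print('circ',cx-h+x*.00025,cy+h-y*.00025,r*.25)
  x,y,r=c[0][0];cv2.circle(a,(int(x),int(y)),int(r),(255,0,0),1)
b=ortho(im,K,T,.472,.051,.05,.029)
save('o2.png',np.hstack([a,b]),1)
E
python3 d.py
```

```text
bottle 0.19 299 [0.5073 0.0245] 0.0001669103072945075
   free r [0.5074 0.0238 0.0207]
bottle 0.2 631 [0.5074 0.0246] 0.00017348928622653266
   free r [0.5075 0.0239 0.0206]
bottle 0.215 751 [0.5072 0.0244] 0.00019779527727172656
   free r [0.5072 0.0238 0.0205]
bottle 0.245 822 [0.5071 0.0236] 0.0002336534258027325
   free r [0.5071 0.0236 0.0126]
circ 0.507625 0.122625 22.85
```

View pics/o2.png

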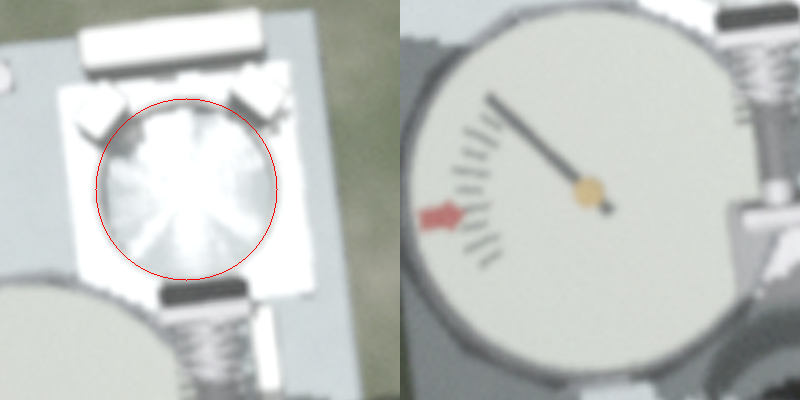

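{"api": "apply_moves", "payload": {"moves": [{"jaw": 0.3,"offset": [18,2,20],"rot": [0,0,0]},{"jaw": 0.3,"offset": [25,2,25],"rot": [0,0,0]},{"jaw": 0.3,"offset": [25,2,25],"rot": [0,0,0]},{"jaw": 0.3,"offset": [20,2,25],"rot": [0,0,0]},{"jaw": 0.3,"offset": [10,1,20],"rot": [0,0,-1.5]}]}}

```text
time_s: 5.4
eef_pos: [0.5076, 0.1204, 0.0851]
eef_rot: [-0.0, 0.666, 0.746, -0.0]
wrist_force: [0.4, -0.2, -1.3]
opening: 0.46
grasp_force: 60.4
```

```bash
cat > e.py <<'E'
from h import *
from scipy.optimize import least_squares
np.set_printoptions(precision=4,suppress=True)
o=ctrl.get_obs();print(o['eef_pos'],o['time_s'],o['wrist_force'])
ims=[]
for c in ['scene','side','wrist']:
    KT=Tw(c);im,d=ctrl.camera(c);W=cloud(c,d,KT);ims.append(im)
    P=W.reshape(-1,3);P=P[~np.isnan(P[:,0])]
    zb=o['eef_pos'][2]-.0225
    for z0,z1 in [(zb+.005,zb+.02),(zb+.005,zb+.05)]:
        p=P[(np.hypot(P[:,0]-.507,P[:,1]-.122)<.026)&(P[:,2]>z0)&(P[:,2]<z1)]
        if len(p)<20: print(c,len(p));continue
        s=least_squares(lambda q:np.hypot(p[:,0]-q[0],p[:,1]-q[1])-.02,[.507,.122],loss='soft_l1',f_scale=.001);print(c,len(p),s.x,abs(s.fun).mean())
    np.savez('e_%s.npz'%c,im=im,W=W,K=KT[0],T=KT[1])
a,b=[cv2.resize(ims[i][130:250,200:350],None,fx=2.6,fy=2.6,interpolation=cv2.INTER_CUBIC) for i in (0,1)]
save('e.png',np.hstack([a,b]))
E
python3 e.py
```

```text
[0.5076 0.1204 0.0851] 5.4 [ 0.4465 -0.2031 -1.3261]
scene 79 [0.5078 0.1181] 0.0009094051815974143
scene 217 [0.5078 0.1178] 0.0010412040248928011
side 69 [0.5049 0.1175] 0.0007537333452393841
side 214 [0.5055 0.1174] 0.000981752375295714
wrist 467 [0.5066 0.1213] 0.0001706365540142479
wrist 2672 [0.5067 0.1213] 0.0008924377149154563
```

View pics/e.png

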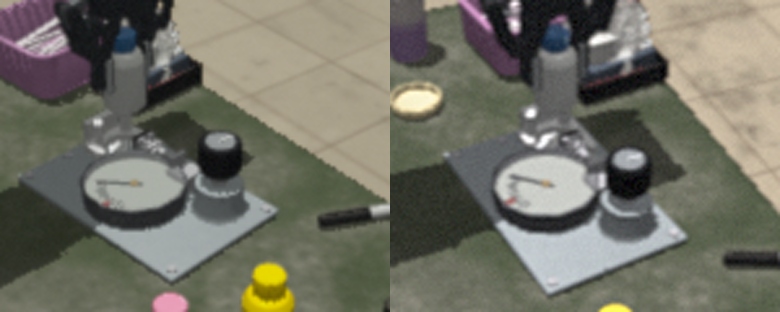

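{"api": "apply_moves", "payload": {"moves": [{"jaw": 0.3,"offset": [1.3,0,15],"rot": [0,0,0]},{"jaw": 0.3,"offset": [0,0,15],"rot": [0,0,0]},{"jaw": 0.3,"offset": [0,0,8],"rot": [0,0,0]},{"jaw": 0.3,"offset": [0,0,3],"rot": [0,0,0]},{"jaw": 0.3,"offset": [0,0,2],"rot": [0,0,0]}]}}

```text
time_s: 6.18
eef_pos: [0.5076, 0.1216, 0.0433]
eef_rot: [0.0, 0.666, 0.746, 0.0]
wrist_force: [0.0, -0.6, -0.9]
opening: 0.458
grasp_force: 60.5
```

{"api": "apply_moves", "payload": {"moves": [{"jaw": 0.3,"offset": [0,0,0],"rot": [0,0,0]},{"jaw": 0.3,"offset": [0,0,1],"rot": [0,0,0]},{"jaw": 0.3,"offset": [0,0,1],"rot": [0,0,0]},{"jaw": 0.3,"offset": [0,0,1],"rot": [0,0,0]},{"jaw": 0.3,"offset": [0,0,1],"rot": [0,0,0]}]}}

```text
time_s: 6.8
eef_pos: [0.5075, 0.1217, 0.0392]
eef_rot: [0.0, 0.666, 0.746, 0.0]
wrist_force: [0.8, 0.6, -0.8]
opening: 0.459
grasp_force: 60.5
```

{"api": "apply_moves", "payload": {"moves": [{"jaw": 0.3,"offset": [0,0,1],"rot": [0,0,0]},{"jaw": 0.3,"offset": [0,0,1],"rot": [0,0,0]},{"jaw": 0.3,"offset": [0,0,1],"rot": [0,0,0]},{"jaw": 0.3,"offset": [0,0,1],"rot": [0,0,0]},{"jaw": 0.3,"offset": [0,0,0],"rot": [0,0,0]}]}}

```text
time_s: 7.42
eef_pos: [0.5075, 0.1215, 0.0353]
eef_rot: [0.0, 0.666, 0.746, -0.0]
wrist_force: [0.1, -1.1, 0.1]
opening: 0.459
grasp_force: 61.3
```

{"api": "apply_moves", "payload": {"moves": [{"jaw": 0.3,"offset": [0,0,1.5],"rot": [0,0,0]},{"jaw": 0.3,"offset": [0,0,1.5],"rot": [0,0,0]},{"jaw": 0.3,"offset": [0,0,1],"rot": [0,0,0]},{"jaw": 0.3,"offset": [0,0,1],"rot": [0,0,0]},{"jaw": 0.3,"offset": [0,0,0.5],"rot": [0,0,0]}]}}

```text
time_s: 8.05
eef_pos: [0.5075, 0.1215, 0.0298]
eef_rot: [0.0, 0.666, 0.746, -0.0]
wrist_force: [0.9, -3.7, 3.1]
opening: 0.457
grasp_force: 62.4
```

{"api": "apply_moves", "payload": {"moves": [{"jaw": 0.3,"offset": [-0.5,0,0.5],"rot": [0,0,0]},{"jaw": 0.3,"offset": [0,0,0.5],"rot": [0,0,0]},{"jaw": 0.3,"offset": [0,0,0],"rot": [0,0,0]},{"jaw": 0.3,"offset": [0,0,0],"rot": [0,0,0]},{"jaw": 0.3,"offset": [0,0,0],"rot": [0,0,0]}]}}

```text
time_s: 8.68
eef_pos: [0.5075, 0.1213, 0.0289]
eef_rot: [-0.0, 0.666, 0.746, 0.0]
wrist_force: [-1.9, -1.8, 5.4]
opening: 0.453
grasp_force: 61.9
```

{"api": "apply_moves", "payload": {"moves": [{"jaw": 0.55,"offset": [0,0,0],"rot": [0,0,0]},{"jaw": 0.65,"offset": [0,0,0],"rot": [0,0,0]},{"jaw": 0.8,"offset": [0,0,0],"rot": [0,0,0]},{"jaw": 0.8,"offset": [0,0,0],"rot": [0,0,0]},{"jaw": 0.8,"offset": [0,0,-10],"rot": [0,0,0]}]}}

```text
time_s: 9.3
eef_pos: [0.5067, 0.1212, 0.0384]
eef_rot: [-0.001, 0.666, 0.746, -0.001]
wrist_force: [-0.3, -0.3, -0.3]
opening: 0.8
grasp_force: 0.0
```

{"api": "apply_moves", "payload": {"moves": [{"jaw": 0.8,"offset": [0,0,-25],"rot": [0,0,0]},{"jaw": 0.8,"offset": [0,0,-45],"rot": [0,0,0]},{"jaw": 0.8,"offset": [0,0,-55],"rot": [0,0,0]},{"jaw": 0.8,"offset": [-45,0,-35],"rot": [0,0,0]},{"jaw": 0.8,"offset": [-50,0,0],"rot": [0,0,0]}]}}

```text
time_s: 9.93
eef_pos: [0.5208, 0.026, 0.2037]
eef_rot: [0.004, 0.665, 0.747, 0.002]
wrist_force: [1.4, -0.9, 0.2]
opening: 0.802
grasp_force: 0.0
```

{"api": "apply_moves", "payload": {"moves": [{"jaw": 0.8,"offset": [-45,0,0],"rot": [0,0,0]},{"jaw": 0.8,"offset": [-20,0,0],"rot": [0,0,0]},{"jaw": 0.8,"offset": [0,0,0],"rot": [0,0,0]},{"jaw": 0.8,"offset": [0,0,0],"rot": [0,0,0]},{"jaw": 0.8,"offset": [0,0,0],"rot": [0,0,0]}]}}

```text
time_s: 10.55
eef_pos: [0.5255, -0.0365, 0.1987]
eef_rot: [-0.0, 0.665, 0.747, 0.0]
wrist_force: [-0.5, 0.4, -1.2]
opening: 0.798
grasp_force: 0.0
```

```bash
python3 c.py w3 bottle_mid knob gauge_pivot
```

```text
[ 0.5255 -0.0365  0.1987] [-0.0002  0.6653  0.7466  0.    ] 10.55 0.7982000682660818 [-0.535   0.437  -1.2387]
[[ 0.9934  0.1111  0.0292  0.5186]
 [ 0.1148 -0.9602 -0.2548  0.0297]
 [-0.0002  0.2565 -0.9666  0.3414]
 [ 0.      0.      0.      1.    ]]
bottle_mid 0.9 [122. 270.] 1880 med [ 0.3676 -0.1354  0.0532] topc [ 0.4069 -0.0885  0.1633] [0.1202 0.1173 0.1757] ((0.4075992703437805, -0.0884135514497757), 0.08351696282625198)
bottle_mid 0.56 [279.  24.] 2252 med [0.5089 0.1133 0.0658] topc [0.5078 0.1184 0.0851] [0.025  0.0197 0.0051] ((0.5076896548271179, 0.12102333456277847), 0.012690804898738861)
bottle_mid 0.54 [208. 286.] 14 med [ 0.4584 -0.1624  0.0153] topc [ 0.4581 -0.1629  0.0217] [0.0007 0.0018 0.0031] ((0.4584343731403351, -0.16287830471992493), 0.0010044893715530634)
knob 0.63 [276. 172.] 1578 med [ 0.5232 -0.0049  0.0801] topc [ 0.5231 -0.0064  0.0805] [0.0384 0.0388 0.0053] ((0.5229220390319824, -0.005956951528787613), 0.019867047667503357)
gauge_pivot 0.68 [233.  99.] 8759 med [0.4731 0.0558 0.0291] topc [0.5131 0.0731 0.0395] [0.0257 0.0561 0.0064] ((0.5136986970901489, 0.07302775233983994), 0.028661152347922325)
gauge_pivot 0.23 [148. 375.] 90 med [ 0.4043 -0.2483  0.0749] topc [ 0.404  -0.2486  0.0748] [0.0096 0.019  0.0033] ((0.40619584918022156, -0.24862991273403168), 0.009707272984087467)
```

View pics/w3.png

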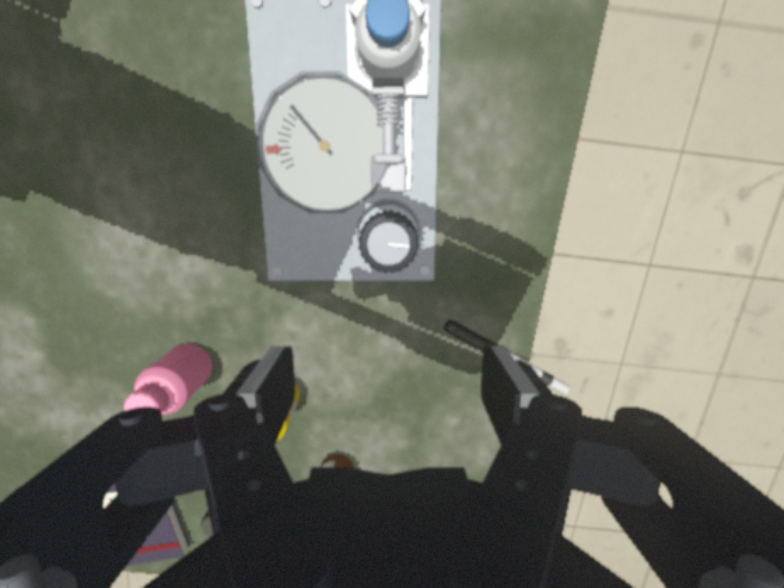

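{"api": "apply_moves", "payload": {"moves": [{"jaw": 0.7,"offset": [30.6,1,0],"rot": [0,0,0]},{"jaw": 0.7,"offset": [0,0,15],"rot": [0,0,-10.5]},{"jaw": 0.7,"offset": [0,0,15],"rot": [0,0,-10.5]},{"jaw": 0.7,"offset": [0,0,15],"rot": [0,0,-10.5]},{"jaw": 0.7,"offset": [0,0,15],"rot": [0,0,-10.5]}]}}

```text
time_s: 11.38
eef_pos: [0.5232, -0.007, 0.1384]
eef_rot: [0.0, 0.351, 0.936, 0.0]
wrist_force: [0.6, 0.3, -0.2]
opening: 0.701
grasp_force: 0.0
```

{"api": "apply_moves", "payload": {"moves": [{"jaw": 0.7,"offset": [0,0,0],"rot": [0,0,-10.5]},{"jaw": 0.7,"offset": [0,0,0],"rot": [0,0,-10.5]},{"jaw": 0.7,"offset": [0,0,0],"rot": [0,0,0]},{"jaw": 0.7,"offset": [0,0,0],"rot": [0,0,0]},{"jaw": 0.7,"offset": [0,0,0],"rot": [0,0,0]}]}}

```text
time_s: 12.0
eef_pos: [0.5232, -0.0073, 0.1389]
eef_rot: [0.0, 0.179, 0.984, -0.0]
wrist_force: [-0.6, -0.6, -0.1]
opening: 0.696
grasp_force: 0.0
```

```bash
python3 c.py w4 knob
cat > f.py <<'E'
import sys
from h import *
np.set_printoptions(precision=4,suppress=True)
D=np.load(sys.argv[1]+'.npz');W=D['W'].reshape(-1,3);zt=float(sys.argv[2])
W=W[(np.hypot(W[:,0]-.523,W[:,1]+.006)<.04)&(abs(W[:,2]-zt)<.004)]
print('knob top',len(W),(W.max(0)+W.min(0))/2,W.max(0)-W.min(0),W[:,2].mean(),cv2.minEnclosingCircle(W[:,:2].astype(np.float32)))
o=ctrl.get_obs();p=D['T'];q=o['eef_rot'];Rm=R.from_quat([q[1],q[2],q[3],q[0]]).as_matrix()
c=cv2.minEnclosingCircle(W[:,:2].astype(np.float32))[0]
print('q',o['q'],'tool offset',Rm.T@(np.array([c[0],c[1],.046])-o['eef_pos']))
E
python3 f.py w4 .080
```

```text
[ 0.5232 -0.0073  0.1389] [ 0.0001  0.1789  0.9839 -0.    ] 12.0 0.6957954828158998 [-0.5836 -0.5861 -0.0793]
[[ 0.352   0.9044  0.2414  0.4628]
 [ 0.936  -0.3403 -0.0898  0.0172]
 [ 0.0009  0.2575 -0.9663  0.2815]
 [ 0.      0.      0.      1.    ]]
knob 0.79 [275. 218.] 2456 med [ 0.5197 -0.0053  0.08  ] topc [ 0.5223 -0.0064  0.0802] [0.0376 0.0387 0.0051] ((0.5228763818740845, -0.006441039964556694), 0.02010539174079895)
knob top 2147 [ 0.5232 -0.0066  0.0794] [0.0405 0.0401 0.0067] 0.08003868560657093 ((0.5229166746139526, -0.006671690382063389), 0.020636092871427536)
q [-0.241   0.1711  1.8188 -0.      1.1516 -1.4529] tool offset [0.0005 0.0005 0.0928]
```

{"api": "apply_moves", "payload": {"moves": [{"jaw": 0.7,"offset": [0.5,0.5,35],"rot": [0,0,0]},{"jaw": 0.7,"offset": [0,0,30],"rot": [0,0,0]},{"jaw": 0.7,"offset": [0,0,20],"rot": [0,0,0]},{"jaw": 0.7,"offset": [0,0,8],"rot": [0,0,0]},{"jaw": 0.7,"offset": [0,0,0],"rot": [0,0,0]}]}}

```text
time_s: 12.72
eef_pos: [0.5228, -0.0066, 0.0457]
eef_rot: [-0.0, 0.178, 0.984, 0.0]
wrist_force: [0.2, 0.2, -0.0]
opening: 0.698
grasp_force: 0.0
```

{"api": "apply_moves", "payload": {"moves": [{"jaw": 0.5,"offset": [0,0,0],"rot": [0,0,0]},{"jaw": 0.4,"offset": [0,0,0],"rot": [0,0,0]},{"jaw": 0.3,"offset": [0,0,0],"rot": [0,0,0]},{"jaw": 0.3,"offset": [0,0,0],"rot": [0,0,0]},{"jaw": 0.3,"offset": [0,0,0],"rot": [0,0,0]}]}}

```text
time_s: 13.35
eef_pos: [0.5233, -0.0081, 0.047]
eef_rot: [0.001, 0.178, 0.984, -0.001]
wrist_force: [-3.0, -6.5, 2.7]
opening: 0.438
grasp_force: 59.7
```

{"api": "apply_moves", "payload": {"moves": [{"jaw": 0.3,"offset": [0,-1.5,0],"rot": [0,0,0]},{"jaw": 0.3,"offset": [0,0,0],"rot": [0,0,0]},{"jaw": 0.3,"offset": [0,0,1],"rot": [0,0,0]},{"jaw": 0.3,"offset": [0,0,1],"rot": [0,0,0]},{"jaw": 0.3,"offset": [0,0,0],"rot": [0,0,0]}]}}

```text
time_s: 13.98
eef_pos: [0.5233, -0.0083, 0.0452]
eef_rot: [0.001, 0.178, 0.984, -0.0]
wrist_force: [-4.5, -0.6, 14.0]
opening: 0.443
grasp_force: 61.4
```

{"api": "apply_moves", "payload": {"moves": [{"jaw": 0.3,"offset": [0,0,1],"rot": [0,0,0]},{"jaw": 0.3,"offset": [0,0,0],"rot": [0,0,0]},{"jaw": 0.3,"offset": [0,0,1],"rot": [0,0,0]},{"jaw": 0.3,"offset": [0,0,0],"rot": [0,0,0]},{"jaw": 0.3,"offset": [0,0,0],"rot": [0,0,0]}]}}

```text
time_s: 14.6
eef_pos: [0.5234, -0.0083, 0.0449]
eef_rot: [0.001, 0.178, 0.984, -0.0]
wrist_force: [-10.7, 0.2, 30.2]
opening: 0.443
grasp_force: 63.0
```

{"api": "apply_moves", "payload": {"moves": [{"jaw": 0.3,"offset": [0,0,-4],"rot": [0,0,0]},{"jaw": 0.3,"offset": [0,0,0],"rot": [0,0,6]},{"jaw": 0.3,"offset": [0,0,0],"rot": [0,0,6]},{"jaw": 0.3,"offset": [0,0,0],"rot": [0,0,0]},{"jaw": 0.3,"offset": [0,0,0],"rot": [0,0,0]}]}}

```text
time_s: 15.22
eef_pos: [0.5231, -0.0083, 0.0461]
eef_rot: [0.001, 0.279, 0.96, -0.0]
wrist_force: [1.7, -3.2, 2.2]
opening: 0.442
grasp_force: 60.1
```

{"api": "apply_moves", "payload": {"moves": [{"jaw": 0.3,"offset": [0,0,1],"rot": [0,0,0]},{"jaw": 0.3,"offset": [0,0,1],"rot": [0,0,0]},{"jaw": 0.3,"offset": [0,0,1],"rot": [0,0,0]},{"jaw": 0.3,"offset": [0,0,0],"rot": [0,0,0]},{"jaw": 0.3,"offset": [0,0,0],"rot": [0,0,0]}]}}

```text
time_s: 15.85
eef_pos: [0.5233, -0.0084, 0.045]
eef_rot: [0.001, 0.279, 0.96, -0.0]
wrist_force: [-4.7, -1.7, 20.9]
opening: 0.436
grasp_force: 61.9
```

{"api": "apply_moves", "payload": {"moves": [{"jaw": 0.3,"offset": [0,0,-3.5],"rot": [0,0,0]},{"jaw": 0.3,"offset": [0,0,0],"rot": [0,0,6]},{"jaw": 0.3,"offset": [0,0,0],"rot": [0,0,6]},{"jaw": 0.3,"offset": [0,0,0],"rot": [0,0,0]},{"jaw": 0.3,"offset": [0,0,0],"rot": [0,0,0]}]}}

```text
time_s: 16.48
eef_pos: [0.5231, -0.0084, 0.0465]
eef_rot: [0.001, 0.377, 0.926, 0.0]
wrist_force: [4.7, -3.5, 2.3]
opening: 0.442
grasp_force: 60.2
```

{"api": "apply_moves", "payload": {"moves": [{"jaw": 0.3,"offset": [0,0,1],"rot": [0,0,0]},{"jaw": 0.3,"offset": [0,0,1],"rot": [0,0,0]},{"jaw": 0.3,"offset": [0,0,1],"rot": [0,0,0]},{"jaw": 0.3,"offset": [0,0,0],"rot": [0,0,0]},{"jaw": 0.3,"offset": [0,0,0],"rot": [0,0,0]}]}}

```text
time_s: 17.1
eef_pos: [0.5231, -0.0084, 0.0437]
eef_rot: [0.001, 0.378, 0.926, 0.0]
wrist_force: [3.5, -4.2, 4.3]
opening: 0.437
grasp_force: 60.2
```

{"api": "apply_moves", "payload": {"moves": [{"jaw": 0.3,"offset": [0,0,1],"rot": [0,0,0]},{"jaw": 0.3,"offset": [0,0,1],"rot": [0,0,0]},{"jaw": 0.3,"offset": [0,0,0.8],"rot": [0,0,0]},{"jaw": 0.3,"offset": [0,0,0],"rot": [0,0,0]},{"jaw": 0.3,"offset": [0,0,0],"rot": [0,0,0]}]}}

```text
time_s: 17.73
eef_pos: [0.5231, -0.0084, 0.0411]
eef_rot: [0.001, 0.378, 0.926, 0.0]
wrist_force: [2.2, -3.4, 6.2]
opening: 0.437
grasp_force: 60.4
```

```bash
cat > g.py <<'E'
from h import *
import sys
from scipy.ndimage import label
np.set_printoptions(precision=4,suppress=True)
# gauge reading from fixed cameras (argument: name)
out=[]
def ortho(im,K,T,cx,cy,half,z,s=.0002):
    n=int(2*half/s);i,j=np.indices((n,n));X=np.stack([cx-half+j*s, cy+half-i*s, np.full((n,n),z)],-1)
    C=(X-T[:3,3])@T[:3,:3];u=C@K.T;return cv2.remap(im,(u[...,0]/u[...,2]).astype(np.float32),(u[...,1]/u[...,2]).astype(np.float32),cv2.INTER_CUBIC)
def gauge(im,K,T,z=.024,c0=(.471,.053)):
    a=ortho(im,K,T,*c0,.06,z);hsv=cv2.cvtColor(a,cv2.COLOR_RGB2HSV).astype(int)
    s=.0002;Y,X=np.indices(a.shape[:2]);wx=c0[0]-.06+X*s;wy=c0[1]+.06-Y*s
    gold=(hsv[...,0]>12)&(hsv[...,0]<28)&(hsv[...,1]>75)&(hsv[...,2]>110)&(np.hypot(wx-c0[0],wy-c0[1])<.025)
    red=((hsv[...,0]<8)|(hsv[...,0]>172))&(hsv[...,1]>75)&(hsv[...,2]>60)&(np.hypot(wx-c0[0],wy-c0[1])<.055)
    def big(m):
        l,n=label(m);k=1+np.argmax([(l==i).sum() for i in range(1,n+1)]);return l==k
    gold=big(gold);p=np.array([wx[gold].mean(),wy[gold].mean()])
    red=big(red);m=np.array([wx[red].mean(),wy[red].mean()])
    ma=np.arctan2(m[1]-p[1],m[0]-p[0])
    g=cv2.cvtColor(a,cv2.COLOR_RGB2GRAY).astype(np.float32)
    th=np.radians(np.arange(60,260,.25));rr=np.arange(.009,.034,.0003)
    px=(p[0]+np.outer(np.cos(th),rr)-c0[0]+.06)/s;py=(c0[1]+.06-p[1]-np.outer(np.sin(th),rr))/s
    pr=cv2.remap(g,px.astype(np.float32),py.astype(np.float32),cv2.INTER_LINEAR)
    v=np.percentile(pr,60,axis=1)-0
    v=np.convolve(pr.mean(1),np.ones(5)/5,'same');k=np.argmin(v[6:-6])+6
    return p,ma,th[k],ma-th[k],gold.sum(),red.sum(),a
if __name__=='__main__':
    ims=[]
    for c in sys.argv[2:]:
        if c.endswith('.npz'): D=np.load(c);im,K,T=D['im'],D['K'],D['T']
        else: K,T=Tw(c);im,d=ctrl.camera(c)
        c0=(.471,.053) if 'w' in c[:2] else (.471,.0485)
        r=gauge(im,K,T,c0=c0);print(c,'pivot',r[0],'mark %.3f needle %.3f diff %.3f'%r[1:4],r[4:6]);ims.append(r[6])
    save(sys.argv[1]+'.png',cv2.resize(np.hstack(ims),None,fx=.6,fy=.6))
E
python3 g.py g1 w2.npz w3.npz scene side wrist 2>&1; python3 -c "
from h import *
print(ctrl.get_obs()['q'][5])"
```

```text
w2.npz pivot [0.4682 0.0523] mark -2.975 needle 2.365 diff -5.340 (np.int64(155), np.int64(779))
w3.npz pivot [0.4686 0.0537] mark -2.929 needle 2.422 diff -5.351 (np.int64(88), np.int64(808))
scene pivot [0.4697 0.0505] mark -2.867 needle 2.478 diff -5.346 (np.int64(254), np.int64(557))
side pivot [0.467  0.0523] mark -2.871 needle 2.452 diff -5.324 (np.int64(324), np.int64(386))
wrist pivot [0.4682 0.0519] mark -2.969 needle 2.356 diff -5.325 (np.int64(577), np.int64(1320))
-1.0388869983178335
```

{"api": "apply_moves", "payload": {"moves": [{"jaw": 0.3,"offset": [0,0,0],"rot": [0,0,8]},{"jaw": 0.3,"offset": [0,0,0],"rot": [0,0,8]},{"jaw": 0.3,"offset": [0,0,0],"rot": [0,0,8]},{"jaw": 0.3,"offset": [0,0,0],"rot": [0,0,8]},{"jaw": 0.3,"offset": [0,0,0],"rot": [0,0,6]}]}}

```text
time_s: 18.5
eef_pos: [0.5229, -0.0087, 0.0409]
eef_rot: [0.001, 0.66, 0.751, -0.0]
wrist_force: [2.4, -4.3, 5.9]
opening: 0.445
grasp_force: 60.3
```

```bash
python3 g.py g2 wrist scene; python3 -c "
from h import *
o=ctrl.get_obs();print(o['q'][5],o['torque'],o['wrist_force'])"
```

```text
wrist pivot [0.4701 0.0519] mark -3.011 needle 2.395 diff -5.406 (np.int64(24), np.int64(1294))
scene pivot [0.4694 0.0524] mark -2.851 needle 2.509 diff -5.360 (np.int64(233), np.int64(406))
-0.37345989121807494 [-0.8171485  -0.58348661  0.04171107] [ 0.97311278 -4.93342186  5.78722566]
```

{"api": "apply_moves", "payload": {"moves": [{"jaw": 0.3,"offset": [0,0,0],"rot": [0,0,8]},{"jaw": 0.3,"offset": [0,0,0],"rot": [0,0,8]},{"jaw": 0.3,"offset": [0,0,0],"rot": [0,0,8]},{"jaw": 0.3,"offset": [0,0,0],"rot": [0,0,8]},{"jaw": 0.3,"offset": [0,0,0],"rot": [0,0,5]}]}}

```text
time_s: 19.23
eef_pos: [0.5226, -0.0088, 0.0409]
eef_rot: [0.001, 0.864, 0.503, -0.0]
wrist_force: [1.5, -5.5, 7.1]
opening: 0.441
grasp_force: 60.3
```

```bash
python3 g.py g3 wrist scene side; python3 -c "
from h import *
o=ctrl.get_obs();print(o['q'][5],o['torque'],o['wrist_force'])"
```

```text
wrist pivot [0.4667 0.0583] mark -2.945 needle 2.509 diff -5.454 (np.int64(475), np.int64(1294))
scene pivot [0.469  0.0564] mark -2.883 needle 2.609 diff -5.492 (np.int64(255), np.int64(681))
side pivot [0.4665 0.0581] mark -2.873 needle 2.605 diff -5.478 (np.int64(403), np.int64(723))
0.27037251667051404 [-1.04337822 -0.46788491  0.09622283] [ 0.9603877  -5.56323376  6.50012655]
```

{"api": "apply_moves", "payload": {"moves": [{"jaw": 0.3,"offset": [0,0,0],"rot": [0,0,7]},{"jaw": 0.3,"offset": [0,0,0],"rot": [0,0,7]},{"jaw": 0.3,"offset": [0,0,0],"rot": [0,0,7]},{"jaw": 0.3,"offset": [0,0,0],"rot": [0,0,7]},{"jaw": 0.3,"offset": [0,0,0],"rot": [0,0,7]}]}}

```text
time_s: 20.0
eef_pos: [0.5223, -0.0087, 0.0409]
eef_rot: [0.001, 0.975, 0.22, -0.0]
wrist_force: [0.4, -5.0, 7.7]
opening: 0.438
grasp_force: 60.4
```

```bash
sed -i "s/60,260/60,300/" g.py; python3 g.py g4 wrist scene side; python3 -c "
from h import *
o=ctrl.get_obs();print(o['q'][5],o['torque'],o['wrist_force'])"
```

```text
wrist pivot [0.4663 0.0631] mark -2.893 needle 3.203 diff -6.095 (np.int64(801), np.int64(164))
scene pivot [0.4684 0.0608] mark -2.883 needle 3.085 diff -5.968 (np.int64(210), np.int64(434))
side pivot [0.4657 0.0628] mark -2.876 needle 3.111 diff -5.987 (np.int64(412), np.int64(616))
0.8813699899693641 [-1.10407621 -0.19949936  0.13739815] [ 0.46217436 -4.65166516  8.2797876 ]
```

View pics/g4.png

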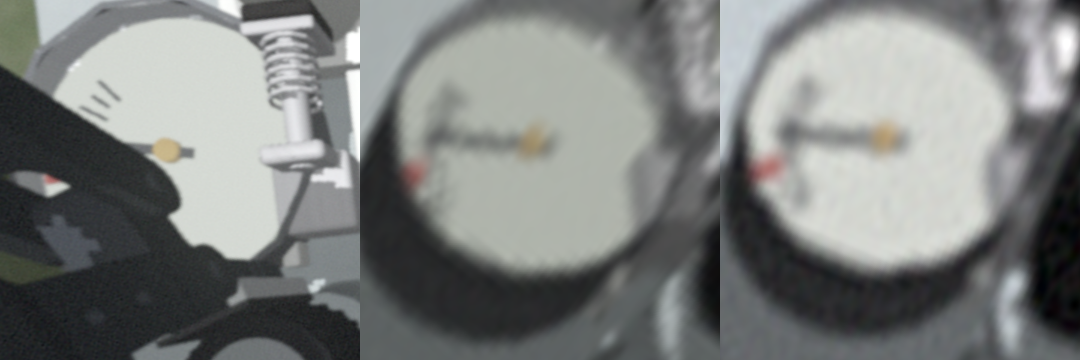

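{"api": "apply_moves", "payload": {"moves": [{"jaw": 0.3,"offset": [0,0,0],"rot": [0,0,5]},{"jaw": 0.3,"offset": [0,0,0],"rot": [0,0,5]},{"jaw": 0.3,"offset": [0,0,0],"rot": [0,0,4]},{"jaw": 0.3,"offset": [0,0,0],"rot": [0,0,0]},{"jaw": 0.3,"offset": [0,0,0],"rot": [0,0,0]}]}}

```text
time_s: 20.78
eef_pos: [0.5222, -0.0086, 0.0409]
eef_rot: [0.001, 0.995, 0.102, -0.0]
wrist_force: [0.1, -5.2, 8.1]
opening: 0.438
grasp_force: 60.4
```

```bash
python3 g.py g5 scene side scene side wrist; python3 -c "
from h import *
o=ctrl.get_obs();print(o['q'][5],o['torque'],o['wrist_force'])"
```

```text
scene pivot [0.4678 0.0629] mark -2.868 needle 3.320 diff -6.188 (np.int64(134), np.int64(574))
side pivot [0.4656 0.0643] mark -2.880 needle 3.316 diff -6.196 (np.int64(312), np.int64(830))
scene pivot [0.4679 0.0627] mark -2.874 needle 3.312 diff -6.186 (np.int64(173), np.int64(566))
side pivot [0.466  0.0643] mark -2.879 needle 3.316 diff -6.195 (np.int64(316), np.int64(786))
1.1250691412568883 [-1.04716167 -0.06531061  0.15976193] [-0.50824192 -4.79276645  9.14562183]Traceback (most recent call last):
  File "g.py", line 33, in <module>
    r=gauge(im,K,T,c0=c0);print(c,'pivot',r[0],'mark %.3f needle %.3f diff %.3f'%r[1:4],r[4:6]);ims.append(r[6])
  File "g.py", line 17, in gauge
    gold=big(gold);p=np.array([wx[gold].mean(),wy[gold].mean()])
  File "g.py", line 16, in big
    l,n=label(m);k=1+np.argmax([(l==i).sum() for i in range(1,n+1)]);return l==k
                     ~~~~~~~~~^^^^^^^^^^^^^^^^^^^^^^^^^^^^^^^^^^^^^^
    return _wrapfunc(a, 'argmax', axis=axis, out=out, **kwds)
    return _wrapit(obj, method, *args, **kwds)
    result = getattr(arr, method)(*args, **kwds)
ValueError: attempt to get argmax of an empty sequence
```

{"api": "apply_moves", "payload": {"moves": [{"jaw": 0.3,"offset": [0,0,0],"rot": [0,0,3]},{"jaw": 0.3,"offset": [0,0,0],"rot": [0,0,2]},{"jaw": 0.3,"offset": [0,0,0],"rot": [0,0,0]},{"jaw": 0.3,"offset": [0,0,0],"rot": [0,0,0]},{"jaw": 0.3,"offset": [0,0,0],"rot": [0,0,0]}]}}

```text
time_s: 21.65
eef_pos: [0.5222, -0.0086, 0.0408]
eef_rot: [0.001, 0.998, 0.058, -0.0]
wrist_force: [0.6, -4.0, 9.2]
opening: 0.44
grasp_force: 60.4
```

```bash
python3 g.py g6 scene side scene side; python3 -c "
from h import *
o=ctrl.get_obs();print(o['q'][5],o['torque'],o['wrist_force'])"
```

```text
scene pivot [0.4686 0.0639] mark -2.871 needle 3.403 diff -6.274 (np.int64(285), np.int64(443))
side pivot [0.4655 0.0649] mark -2.869 needle 3.382 diff -6.250 (np.int64(282), np.int64(745))
scene pivot [0.4687 0.0639] mark -2.870 needle 3.403 diff -6.274 (np.int64(311), np.int64(495))
side pivot [0.4656 0.065 ] mark -2.867 needle 3.382 diff -6.249 (np.int64(283), np.int64(669))
1.21233610327029 [-1.02888987  0.01170752  0.13086132] [ 0.37827569 -5.14323874  8.22559577]
```

View pics/g6.png

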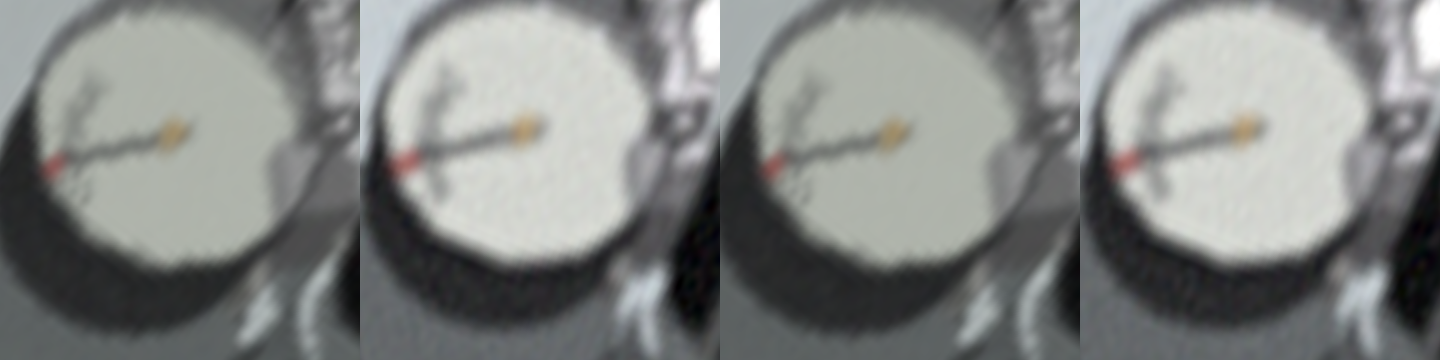

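{"api": "apply_moves", "payload": {"moves": [{"jaw": 0.3,"offset": [0,0,0],"rot": [0,0,1]},{"jaw": 0.3,"offset": [0,0,0],"rot": [0,0,0]},{"jaw": 0.3,"offset": [0,0,-2],"rot": [0,0,0]},{"jaw": 0.3,"offset": [0,0,-2],"rot": [0,0,0]},{"jaw": 0.3,"offset": [0,0,-2],"rot": [0,0,0]}]}}

```text
time_s: 22.48
eef_pos: [0.5221, -0.0086, 0.0463]
eef_rot: [0.0, 0.999, 0.049, -0.0]
wrist_force: [2.2, -5.6, 2.8]
opening: 0.44
grasp_force: 60.2
```

{"api": "apply_moves", "payload": {"moves": [{"jaw": 0.55,"offset": [0,0,0],"rot": [0,0,0]},{"jaw": 0.7,"offset": [0,0,0],"rot": [0,0,0]},{"jaw": 0.7,"offset": [0,0,0],"rot": [0,0,0]},{"jaw": 0.7,"offset": [0,0,-30],"rot": [0,0,0]},{"jaw": 0.7,"offset": [0,0,-40],"rot": [0,0,0]}]}}

```text
time_s: 23.1
eef_pos: [0.5208, -0.0076, 0.1158]
eef_rot: [-0.001, 0.999, 0.048, -0.002]
wrist_force: [-0.4, -0.1, 0.1]
opening: 0.701
grasp_force: 0.0
```

{"api": "apply_moves", "payload": {"moves": [{"jaw": 0.7,"offset": [0,0,-50],"rot": [0,0,0]},{"jaw": 0.7,"offset": [-10,-10,-45],"rot": [0,0,0]},{"jaw": 0.7,"offset": [-20,-20,0],"rot": [0,0,0]},{"jaw": 0.7,"offset": [-10,-20,0],"rot": [0,0,0]},{"jaw": 0.7,"offset": [0,-10,0],"rot": [0,0,0]}]}}

```text
time_s: 23.72
eef_pos: [0.4757, 0.0491, 0.2107]
eef_rot: [-0.0, 0.999, 0.048, -0.001]
wrist_force: [0.3, -1.0, -0.1]
opening: 0.696
grasp_force: 0.0
```

```bash
python3 c.py w5 bottle_mid knob; python3 g.py g7 w5.npz scene side
python3 - <<'E'
from h import *
from g import ortho
D=np.load('w5.npz')
a=ortho(D['im'],D['K'],D['T'],.468,.0665,.05,.024,.000125);save('z.png',cv2.resize(np.hstack([cv2.resize(a,(500,500)),cv2.resize(D['im'],(300,500)) ]),(800,500)))
E
```

```text
[0.4757 0.0491 0.2107] [-0.0003  0.9988  0.0484 -0.0008] 23.725 0.6960459141671496 [ 0.2628 -1.0494 -0.1153]
[[ 0.0968 -0.9612 -0.2583  0.5413]
 [-0.9953 -0.0939 -0.0236  0.0569]
 [-0.0016  0.2594 -0.9658  0.3533]
 [ 0.      0.      0.      1.    ]]
bottle_mid 0.93 [458. 241.] 2236 med [ 0.4438 -0.1555  0.0546] topc [ 0.4386 -0.1656  0.0785] [0.0256 0.0244 0.0053] ((0.4384686350822449, -0.1651211678981781), 0.013072140514850616)
bottle_mid 0.81 [416. 284.] 517 med [ 0.3735 -0.1331  0.0222] topc [ 0.3728 -0.135   0.0428] [0.012  0.0149 0.0078] ((0.37279072403907776, -0.1350879818201065), 0.009645222686231136)
bottle_mid 0.73 [213. 154.] 1575 med [0.5117 0.119  0.066 ] topc [0.5078 0.1249 0.0851] [0.0245 0.0247 0.0051] ((0.5078654885292053, 0.12465038150548935), 0.012800018303096294)
knob 0.74 [281. 178.] 19201 med [0.4879 0.049  0.0141] topc [ 0.5235 -0.0063  0.0797] [0.0396 0.0403 0.0061] ((0.5235652327537537, -0.006185299716889858), 0.020419498905539513)
knob 0.72 [342. 157.] 1522 med [ 0.5244 -0.0042  0.08  ] topc [ 0.524  -0.0059  0.0803] [0.0385 0.0379 0.005 ] ((0.523641049861908, -0.0055931988172233105), 0.01981722190976143)
w5.npz pivot [0.468  0.0647] mark -2.988 needle 3.320 diff -6.309 (np.int64(39), np.int64(425))
scene pivot [0.4685 0.064 ] mark -2.869 needle 3.408 diff -6.277 (np.int64(292), np.int64(453))
side pivot [0.4656 0.0652] mark -2.870 needle 3.403 diff -6.273 (np.int64(248), np.int64(515))
```

View pics/z.png

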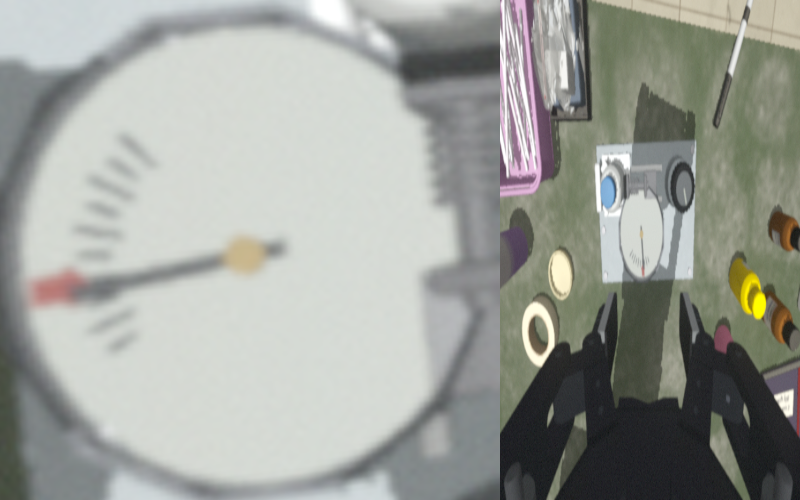

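The last view shows the needle at the red mark, the bottle upright at (0.508,0.125) with its top at 86 mm, the knob sprung out, and the arm clear of everything.

```bash
python3 -c "
from bench import ctrl
print(ctrl.hand_in())"
```

```text
the job is handed in; nothing more can be done
None
```

The job is handed in, with no verdict returned: the white bottle stands upright in the pocket, and the gauge needle points at the red mark to within about 0.03 rad (the closest view reads slightly past it). The knob is released, the brown bottles were not touched, and the run took about 24 s.

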